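# Seat the rotor, shut the lid and start the microcentrifuge

## Task

The rotor has been put back into the small bench centrifuge after cleaning but still rides high on the cross pin of the drive shaft: turn it by its knob until the slot under the hub drops over the pin and the rotor sits fully home. Then shut the lid completely and press the round start key, holding it down for about half a second, firmly enough for the near-travelless key to respond but without leaning on it hard. Press no other key and leave the things around the machine where they are.

Things in the scene. Friction and masses are not known exactly. Their poses are not given: they have to be found in the camera images.
- centrifuge: Small white bench centrifuge, 220 deep (x) x 190 wide (y) x 125 mm high at its flat deck, fixed on the worktop. Origin: centre of its underside; x to its rear (the front panel faces the robot at yaw 0), z up. The rotor chamber, a round opening 108 mm across in the deck, has its axis at x = +15 mm, y = 0. Two short dark marks on the deck, before and behind it, show which way the cross pin lies.
- drive_seat (a point): Point on the drive's axis, on top of its 40 mm flange, 89 mm above the worktop; axes as the centrifuge. Above it stand the 16 mm shaft and its 6 mm cross pin, 32 mm long, lying along this frame's x (front to back), top 6.5 mm above the flange. The shaft does not turn. A rotor that is home has its origin here.
- rotor: Aluminium rotor, 90 mm across, rim 36 mm high, about 0.3 kg. Origin: centre of its underside; z up its axis. An 8 mm slot runs across the underside along its x (either way round), at first 28 to 90 degrees off the pin. It rides on the pin 6.5 mm high, perhaps cocked 3 degrees, free to turn, and falls home by its weight once slot and pin agree within about 4 degrees and it is let go.
- rotor_knob (a point): On the rotor's axis, 48 mm above its underside, at mid-height of the part of its knob to grip; axes as the rotor. The black ribbed knob is round, 30 mm across, and stands from 36 to 60 mm above the rotor's underside; the dished face round it lies at 28 to 36 mm. The white line across its top lies over the slot. Riding, the rotor's rim is 6.5 mm above the deck; home, level with it.
- lid (a joint): Angle of the lid: 0 shut, 1.8 fully open (leaning back past upright; at first 1.68 to 1.78). Weight 0.3 kg, stiff damped hinge (friction 0.15 N m): let go when less than about 0.8 rad open it sinks shut by itself, otherwise it stays. It cannot shut over a rotor riding high. A wall shelf 0.62 m above the worktop begins at x = 0.77 m (y below 0.08 m): keep the wrist before it.
- lid_hinge (a point): Middle of the lid's hinge line, along the centrifuge's y, 95 mm behind its origin, 128 mm above the worktop. Axes turn with the lid: -x points from the hinge to its front edge, z out of its outer face (up when shut, rearward when open). The grey lid with a round clear window is 168 mm wide; its front wall is 140 mm from the hinge, its outer face 28 mm from the hinge line along z.
- lid_tab (a point): Middle of the outer face of the lid's front tab, 150 mm from the hinge along -x and 6 mm along z (axes as lid_hinge). The tab, 62 mm wide and 6 mm thick, sticks out 18 mm beyond the front wall; its tip is 8 mm past this point. Lid open: the topmost part, to be drawn forward from behind or pinched. Lid shut: points to the front, its top 134 mm above the worktop, and can be pressed down.
- start_key: Start key: round, 27 mm across, white with a dark triangle, the right-hand key on the front panel, which slopes down to the front at 12 degrees. Origin: centre of its underside; z: outward normal of the panel; top face 3 mm from the origin along z, about 118 mm above the worktop. It sinks at most 1.5 mm, at 4 N a mm; responds at 4 N, is damaged above 35 N.
- stop_key: The stop key: square, 20 mm, white with a small dark square, on the same panel 50 mm to the left of the start key. Origin and axes as the start key's. It too responds at 4 N; not to be pressed.
- bench_timer: Bystander: white timer, 66 x 66 x 19 mm, lying right of the centrifuge. Origin: centre of its underside.
- forceps: Bystander: steel forceps, 133 mm long, 9 mm high, lying beside the centrifuge's right wall. Origin: centre of the underside.
- petri_dish_1: Bystander: the nearer of two petri dishes, 60 mm across, 15 mm high, near the front edge. Origin: centre of the underside.
- bottle_dye: Bystander: small brown bottle with a black cap, 44 mm across, 85 mm high, behind the centrifuge. Origin: centre of the underside.

How it is judged:
On the way, in this order (a step that is already met when the one before it is completed fails the run):
1. the rotor has dropped over the cross pin and sits home on the drive flange (distance between rotor and drive_seat below 0.003 m and angle between the z axis of rotor and the z axis of centrifuge, either way round below 0.035 rad), for 0.2 s.
2. the lid is shut over the seated rotor (all of step 1 and value of joint lid below 0.025 rad), for 0.2 s.
3. with the lid shut, the start key is pressed with more than 4 N for 0.3 s (all of step 2 and contact force between the fingers and start_key above 4 N), for 0.3 s.
At the end, for the whole second after the job is handed in: The rotor sits home on the drive (origin within 3 mm of the seat, upright within 2 degrees), the lid is shut (under 0.025 rad), the start key has been pressed and released, and all is at rest (all of step 2 and linear speed of rotor below 0.02 m/s and velocity of joint lid below 0.05 rad/s and contact force between anything else and start_key below 0.5 N); the robot touches nothing.
It fails at once if the stop key is pressed (over 2 N) (contact force between anything else and stop_key above 2 N).
It fails at once if the start key is pressed harder than 35 N (contact force between anything else and start_key above 35 N).
It fails at once if a bystander is moved by more than 20 mm (distance of any of bench_timer, forceps, petri_dish_1, bottle_dye from where it was at the start of the episode above 0.02 m).
It also fails if it takes over 54 s, if anything falls off the work surface, if the arm or the gripper's body presses on something with over 40 N, if the wrist force passes 120 N, or if a joint passes its speed limit or range.

## Robot

A 6-joint arm with a two-finger parallel gripper is mounted at the origin on a cart in front of the work surface, level with it; the furniture and walls round the work are solid. World frame = base frame: x ahead of the robot, y to its left, z up, the work surface at z = 0. Lengths are in m, angles in rad, forces in N, time in s.
With the tool pointing down it reaches from about 0.35 to 0.775 m from the base axis. Payload 5.5 kg.
Tool frame: the origin (TCP) lies midway between the tips of the shut fingers; the grasp point (between the pads) lies 19 mm behind it (env.hold_point_z is the distance from the TCP to the grasp point, in m); z points along the fingers, y is the line along which they close (so a half turn about z gives the same grasp; the last joint's range is limited). The gripper opens to 85 mm and grips with 20 to 120 N. Pads are 22 mm wide; open, the fingers measure 114 mm over their backs; the gripper's body (76 mm by 85 mm) begins 54 mm behind the grasp point. The pads swing forward as they close: fully open they stand 13 mm farther back than shut.
Start: joints at [1.086, 0.313, 0.046, 1.304, 0, 1.431], TCP at [0.194, 0.541, 0.192] pointing down, gripper open.
Joint ranges: [-2.76, 2.76], [-0.86, 1.69], [-1.03, 1.26], [-2.2, 2.34], [-1.47, 1.5], [-3.14, 3.14]. Speed limits (rad/s): [2.57, 2.57, 3.14, 3.14, 3.14, 3.14].

## Interface

Orientations are given as a unit quaternion [w, x, y, z].
In Python, from workcell import env, read_camera gives the robot as it stands. The module is installed in compiled form; this text tells all that it offers.
- The arm moves only by the tool carry_out, never from a script. Its argument "moves" is a list of rows, each an object of numbers: "tx", "ty", "tz": the shift along the world's x, y, z in cm; "wx", "wy", "wz": the turn, a rotation vector about the world's x, y, z in rad; "claw": the closure, from -1 (fully open) to 1 (shut). A call has 1 to 8 rows; each row shifts and turns the commanded pose from where the row before left it; what a row does not reach is not made up. A row lasts 1/8 s, in which the tool goes at most 62.5 mm and 10.7 degrees, less where a joint would pass 70% of its speed; a pose out of reach is approached as far as the arm can. A call is refused whole if a number of a shift passes 6.25 or a number of a turn 0.188, either way. A call with a gripper value outside its range is refused whole. The fingers move at their own pace and stop on an object; "newtons" is the grip in N (left out, the last holds). Time passes only in rows, so rows that do not move let the fingers close. It gives the time, the measured TCP pose, the force, the opening and the grip force at its end, in the units of the state.
- env.get_state(): the state, without advancing time (a new reading comes with each control period).
- read_camera(name): name is "side" or "top" or "wrist"; returns a dict with "image" (420x560x3 uint8, blue, green, red), "z_map" (420x560 float32, m along the optical axis (not along the pixel's ray), 0 where there is no reading), "fx", "fy", "cx", "cy" (pixels), "k1" (the pictures are not rectified: a ray, as slopes to the right and down, at radius r is drawn at 1 + k1 r^2 times it, then the intrinsics apply), "camera_from_world" (4x4, takes a point from world to camera coordinates); the wrist camera has in their place "hand_eye" (4x4, takes a point from camera to tool coordinates, whose origin is the TCP and whose axes are the flange's). Camera axes: x right, y down, z forward; pixel columns grow to the right and rows downward; lengths in m; the calibration is good to about 2 mm. A picture is of the moment at which its call begins: read the wrist's pose just before it.
- env.hand_in(): hands the job in; it is judged then, once.
The state is a dict: "clock": time; "joint_pos": joint angles; "qvel": joint speeds; "tau": joint torques, N m; "tcp_pos": TCP position; "orientation": TCP orientation; "wrist_force": force on the tool from outside, world axes, zero at the start; "ft_torque": the same for the moment, N m; "finger_gap": finger opening in m; "grip_force": force on a finger pad.
Only numpy, scipy, OpenCV 4.12 (cv2) and the standard library are available. Lean on these libraries where they do the work, as an engineer would, in place of code of your own. Each camera call takes 0.05 s, during which the arm holds its last target. There are 200 camera calls.

## Working session

There is one attempt and no reset: what is moved stays moved. The work goes in short steps, Python scripts to look and compute and a tool call to move; the robot and the scene stay as the last step left them, time stands still between calls to the robot, and variables do not carry over. Pictures are saved under pics/ and viewed, at most 10 in all, crops included, and the job is handed in when it is done.

Besides the shell and the picture viewer there is one more tool, called in YAML: its name, and indented under it one key for each argument. carry_out: Moves the arm, as the interface text tells. Its arguments: {"type":"object","properties":{"moves":{"type":"array","items":{"type":"object","properties":{"tx":{"type":"number"},"ty":{"type":"number"},"tz":{"type":"number"},"wx":{"type":"number"},"wy":{"type":"number"},"wz":{"type":"number"},"claw":{"type":"number"}}}},"newtons":{"type":"number"}},"required":["moves"]}

```bash
mkdir -p pics
cat > h.py <<'E'
import numpy as np, cv2
from workcell import env, read_camera
from scipy.spatial.transform import Rotation as R
def shot(n):
    s=env.get_state(); c=read_camera(n)
    if 'camera_from_world' in c: W=np.linalg.inv(np.array(c['camera_from_world']))
    else:
        q=s['orientation']; T=np.eye(4); T[:3,:3]=R.from_quat([q[1],q[2],q[3],q[0]]).as_matrix(); T[:3,3]=s['tcp_pos']
        W=T@np.array(c['hand_eye'])
    c['W']=W; return c
def rays(c,uv):
    K=np.array([[c['fx'],0,c['cx']],[0,c['fy'],c['cy']],[0,0,1.]])
    uv=np.array(uv,float).reshape(-1,2)
    d=(uv-[c['cx'],c['cy']])/[c['fx'],c['fy']]
    u=d.copy()
    for _ in range(20): u=d/(1+c['k1']*(u**2).sum(1,keepdims=True))
    return np.c_[u,np.ones(len(u))]
def onplane(c,uv,z):
    r=rays(c,uv)@c['W'][:3,:3].T; o=c['W'][:3,3]
    return o+r*((z-o[2])/r[:,2])[:,None]
def cloud(c):
    h,w=c['z_map'].shape
    g=np.stack(np.meshgrid(np.arange(w),np.arange(h)),-1).reshape(-1,2)
    P=rays(c,g)*c['z_map'].reshape(-1,1)
    P=P@c['W'][:3,:3].T+c['W'][:3,3]; P[c['z_map'].ravel()==0]=np.nan
    return P.reshape(h,w,3)
E
python3 - <<'E'
from h import *
s=env.get_state(); print(s, env.hold_point_z)
a=shot('top');b=shot('side')
for n,c in(('top',a),('side',b)):
    cv2.imwrite(f'pics/{n}0.png',c['image']); print(n,c['W'].round(3).tolist(),c['fx'],c['k1'])
    P=cloud(c); np.save(n+'P.npy',P)
P=cloud(a); print(P[::60,::80].round(3).tolist())
E
```

```text
{'clock': 0.0, 'joint_pos': array([ 1.08638459e+00,  3.14012017e-01,  4.49599918e-02,  1.30360032e+00,
       -3.29476783e-06,  1.43121722e+00]), 'qvel': array([-1.49216281e-03,  1.21375009e-03, -5.00261158e-04, -7.90897389e-04,
        1.81752614e-03, -6.64200867e-05]), 'tau': array([ 1.84377968e-03, -4.80614483e+01,  2.98541701e+01,  1.90363079e-02,
        6.20618198e-05, -1.52196156e-05]), 'tcp_pos': array([0.19409286, 0.54062216, 0.19149457]), 'orientation': array([-2.83292385e-04,  1.71563263e-01,  9.85172668e-01, -8.83713585e-04]), 'wrist_force': array([-0.52944722,  0.59713327, -0.81277069]), 'ft_torque': array([0.00955926, 0.01571532, 0.05264651]), 'grip_force': 0.0, 'finger_gap': 0.0852397609636177} 0.0187
top [[-0.013, -0.991, 0.132, 0.419], [-1.0, 0.016, 0.022, -0.058], [-0.024, -0.132, -0.991, 1.032], [0.0, 0.0, 0.0, 1.0]] 482.77286356117844 -0.0802626619712488
side [[0.844, -0.348, 0.407, 0.185], [-0.536, -0.549, 0.642, -0.584], [0.0, -0.76, -0.65, 0.672], [0.0, 0.0, 0.0, 1.0]] 483.99903530438684 -0.15607772359731129
[[[0.953, 0.52, 0.199], [1.021, 0.416, 0.071], [1.021
[... 403 characters left out ...]
258, 0.146], [0.746, -0.469, 0.003]], [[0.6, 0.519, 0.146], [0.668, 0.52, -0.207], [0.795, 0.495, -0.876], [0.596, 0.05, 0.121], [0.616, -0.11, 0.001], [0.613, -0.284, 0.002], [0.61, -0.459, 0.003]], [[0.484, 0.52, 0.132], [0.508, 0.52, -0.223], [0.551, 0.49, -0.877], [0.48, 0.049, 0.125], [0.485, -0.106, 0.018], [0.483, -0.278, 0.001], [0.478, -0.441, 0.027]], [[0.368, 0.52, 0.123], [0.313, 0.815, -0.881], [0.313, 0.486, -0.878], [0.361, 0.064, 0.002], [0.359, -0.105, -0.0], [0.357, -0.27, 0.015], [0.353, -0.443, 0.001]], [[0.073, 1.141, -0.868], [0.076, 0.811, -0.886], [0.081, 0.484, -0.879], [0.098, 0.158, -0.781], [0.096, -0.136, -0.781], [0.072, -0.45, -0.886], [0.066, -0.761, -0.878]]]
```

View pics/top0.png

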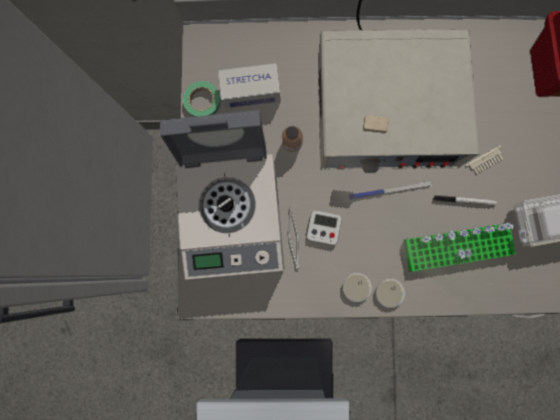

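View pics/side0.png

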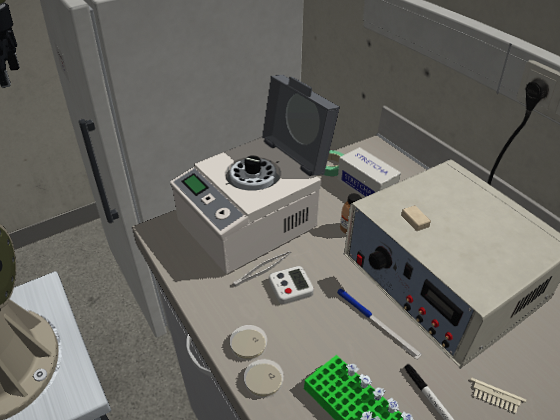

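The top view shows the centrifuge at about (228,215), slightly yawed. The knob is at (227,204), stop at (236,260), start at (262,257) and the open lid at row ~140. The fridge wall stands left at y≈0.5. Next I'll measure these.

Run:
```python
from h import *
for n,box in(('top',(160,100,150,190)),('side',(150,60,200,220))):
    c=shot(n);P=cloud(c);im=c['image']
    x,y,w,h=box
    cv2.imwrite(f'pics/{n}1.png',cv2.resize(im[y:y+h,x:x+w],None,fx=3,fy=3,interpolation=cv2.INTER_CUBIC)[:600])
    m=(abs(P[...,2]-.125)<.004)&(P[...,0]<.75)&(P[...,0]>.35)&(abs(P[...,1]-.06)<.15)&(im.min(2)>110)
    m=cv2.morphologyEx(m.astype(np.uint8),cv2.MORPH_OPEN,np.ones((3,3)))
    Q=P[m>0]; print(n,len(Q),cv2.minAreaRect((Q[:,:2]*1000).astype(np.float32)),np.median(Q[:,2]))
    k=(P[...,2]>.142)&(P[...,2]<.165)&(np.hypot(P[...,0]-.55,P[...,1]-.06)<.05)
    Q=P[k]; print('knob',len(Q),Q.mean(0) if len(Q) else 0)
    L=(P[...,2]>.17)&(P[...,0]<.78)&(P[...,0]>.55)&(abs(P[...,1]-.06)<.12)
    Q=P[L]; print('lid',len(Q),Q.min(0),Q.max(0), Q[Q[:,2]>Q[:,2].max()-.006].mean(0))
    s=np.linalg.svd(Q-Q.mean(0),full_matrices=False)[2]; print(s[2])
c=shot('top')
print('keys/knob',onplane(c,[[262,257]],.118),onplane(c,[[236,260]],.118),onplane(c,[[227,204]],.155))
```

```text
top 3453 ((554.4134521484375, 75.23070526123047), (168.0262908935547, 189.2865753173828), 4.532997131347656) 0.12548395135880785
knob 228 [0.54678477 0.07430211 0.15502997]
lid 2865 [ 0.62859324 -0.00112368  0.17005798] [0.68588953 0.16842953 0.28602815] [0.65750507 0.08321081 0.28239244]
[-0.99480806 -0.09384782  0.03936384]
side 2298 ((551.874755859375, 75.25238037109375), (166.64308166503906, 193.15098571777344), 4.50924825668335) 0.12443999730668165
knob 189 [0.54293464 0.07033305 0.15199481]
lid 3427 [ 0.62577654 -0.00293514  0.17003576] [0.6866967  0.16918462 0.28362943] [0.65594963 0.08033172 0.28014991]
[ 0.99641716  0.07125941 -0.0455516 ]
keys/knob [[0.44748454 0.00844465 0.118     ]] [[0.44242424 0.05775923 0.118     ]] [[0.54437776 0.06974572 0.155     ]]
```

View pics/top1.png

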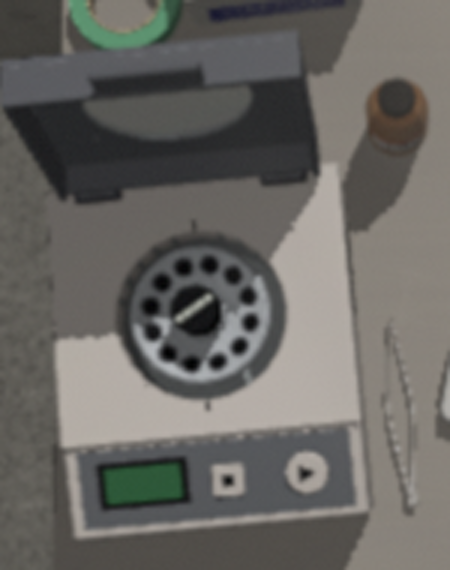

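Crop: the white line runs from about (178,322) to (214,298), and the deck marks are at (193,225) and (208,405). I'll compute the yaw and turn angle from these.

Run:
```python
from h import *
c=shot('top')
f=lambda p:np.array(p)/3.+[160,100]
M=onplane(c,f([[208,405],[193,225]]),.125); d=M[1]-M[0]; print('marks',M,'yaw',np.degrees(np.arctan2(d[1],d[0])),'mid',M.mean(0))
im=c['image'];g=im.min(2)
sub=np.zeros_like(g);cv2.circle(sub,(226,204),9,255,-1)
ys,xs=np.nonzero((sub>0)&(g>90)&(np.hypot(np.arange(560)[None]-225.5,np.arange(420)[:,None]-203.5)<8))
L=onplane(c,np.c_[xs,ys],.1555)[:,:2]
w=g[ys,xs]-80.;mu=(L*w[:,None]).sum(0)/w.sum();C=np.cov(L.T,aweights=w);v=np.linalg.eigh(C)[1][:,1]
print('line',mu,np.degrees(np.arctan2(v[1],v[0]))%180,len(xs), np.sqrt(np.linalg.eigvalsh(C)))
L=onplane(c,f([[178,322],[214,298]]),.1555);d=L[1]-L[0];print(L,np.degrees(np.arctan2(d[1],d[0])))
```

```text
marks [[0.48943671 0.06950826 0.125     ]
 [0.6050633  0.07950903 0.125     ]] yaw 4.943322630910424 mid [0.54725001 0.07450864 0.125     ]
line [0.54768742 0.07502663] 125.20692513658963 38 [0.00114797 0.00752904]
[[0.53833715 0.08384804 0.1555    ]
 [0.55286481 0.06167348 0.1555    ]] -56.769197837559105
```

Needed turn: from −55.5° to 4.7°, so about +60°. The rotor axis is at about (0.547, 0.0745). I'll move above it.

carry_out:
  moves:
    - {"tx": 1.5,"ty": -2.5,"tz": 2}
    - {"tx": 3,"ty": -4,"tz": 2}
    - {"tx": 3.5,"ty": -4.7,"tz": 1}
    - {"tx": 3.5,"ty": -4.7}
    - {"tx": 3.5,"ty": -4.7}
    - {"tx": 3.5,"ty": -4.7}
    - {"tx": 3.5,"ty": -4.7}
    - {"tx": 3.5,"ty": -4.7}

```text
invalid input at $.moves[0]: expected keys tx, ty, tz, wx, wy, wz, claw
```

carry_out:
  moves:
    - {"tx": 3.5,"ty": -4.7}
    - {"tx": 3.5,"ty": -4.5}
    - {"tx": 2.3,"ty": -2.7}
    - {}

```text
invalid input at $.moves[0]: expected keys tx, ty, tz, wx, wy, wz, claw
```

Run:
```python
from h import *
c=shot('wrist');cv2.imwrite('pics/w0.png',c['image'])
s=env.get_state();print(s['tcp_pos'],s['orientation'],s['clock'],s['joint_pos'])
P=cloud(c)
k=(P[...,2]>.150)&(P[...,2]<.162)&(np.hypot(P[...,0]-.547,P[...,1]-.0745)<.03)
Q=P[k]; print(len(Q),Q.mean(0) if len(Q) else 0); np.save('wP.npy',P)
if len(Q):
  ys,xs=np.nonzero(k); print(xs.min(),xs.max(),ys.min(),ys.max())
  g=c['image'].min(2); m=k&(g>100); L=P[m][:,:2]; v=np.linalg.eigh(np.cov(L.T))[1][:,1]; print(len(L),np.degrees(np.arctan2(v[1],v[0])),L.mean(0))
```

```text
[0.19432672 0.54106105 0.19218468] [-3.52805993e-05  1.71531431e-01  9.85178629e-01 -1.91832125e-04] 0.35 [ 1.08640826e+00  3.13433029e-01  4.58416325e-02  1.30359173e+00
 -5.06175958e-05  1.43117614e+00]
0 0
```

View pics/w0.png

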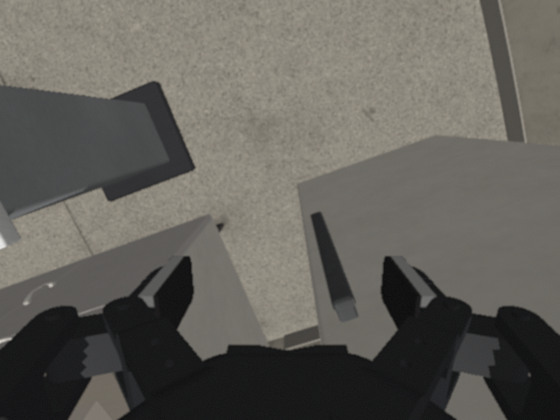

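The moves were refused because every key is required in each row. The wrist view still shows the start pose: fridge corner at (435,140), fingers at the lower left and right. I'll resend with all keys.

carry_out:
  moves:
    - {"tx": 1.5,"ty": -2.5,"tz": 2,"wx": 0,"wy": 0,"wz": 0,"claw": -1}
    - {"tx": 3,"ty": -4,"tz": 2,"wx": 0,"wy": 0,"wz": 0,"claw": -1}
    - {"tx": 3.5,"ty": -4.7,"tz": 1,"wx": 0,"wy": 0,"wz": 0,"claw": -1}
    - {"tx": 3.5,"ty": -4.7,"tz": 0,"wx": 0,"wy": 0,"wz": 0,"claw": -1}
    - {"tx": 3.5,"ty": -4.7,"tz": 0,"wx": 0,"wy": 0,"wz": 0,"claw": -1}
    - {"tx": 3.5,"ty": -4.7,"tz": 0,"wx": 0,"wy": 0,"wz": 0,"claw": -1}
    - {"tx": 3.5,"ty": -4.7,"tz": 0,"wx": 0,"wy": 0,"wz": 0,"claw": -1}
    - {"tx": 3.5,"ty": -4.7,"tz": 0,"wx": 0,"wy": 0,"wz": 0,"claw": -1}

```text
clock: 1.35
tcp_pos: [0.4504, 0.1926, 0.2427]
orientation: [0.0, 0.172, 0.985, 0.0]
wrist_force: [1.2, 0.4, 0.7]
finger_gap: 0.0855
grip_force: 0.0
```

carry_out:
  moves:
    - {"tx": 3.5,"ty": -4.7,"tz": 0,"wx": 0,"wy": 0,"wz": 0,"claw": -1}
    - {"tx": 3.5,"ty": -4.5,"tz": 0,"wx": 0,"wy": 0,"wz": 0,"claw": -1}
    - {"tx": 2.3,"ty": -2.7,"tz": 0,"wx": 0,"wy": 0,"wz": 0,"claw": -1}
    - {"tx": 0,"ty": 0,"tz": 0,"wx": 0,"wy": 0,"wz": 0,"claw": -1}

```text
clock: 1.85
tcp_pos: [0.5437, 0.073, 0.2417]
orientation: [-0.0, 0.173, 0.985, -0.0]
wrist_force: [-1.1, 0.4, 0.4]
finger_gap: 0.0854
grip_force: 0.0
```

```bash
cat > look.py <<'E'
from h import *
import sys
c=shot('wrist');cv2.imwrite('pics/%s.png'%sys.argv[1],c['image'])
s=env.get_state();print(s['tcp_pos'],s['orientation'],s['clock'],s['joint_pos'])
P=cloud(c)
k=(P[...,2]>.145)&(P[...,2]<.162)&(np.hypot(P[...,0]-.547,P[...,1]-.0745)<.03)
Q=P[k]; print(len(Q),Q.mean(0) if len(Q) else 0)
if len(Q):
  Q2=Q-Q.mean(0); print('normal',np.linalg.svd(Q2,full_matrices=False)[2][2])
  g=c['image'].min(2); m=k&(g>100); L=P[m][:,:2]; w,v=np.linalg.eigh(np.cov(L.T)); v=v[:,1]; print('line',len(L),np.sqrt(w),np.degrees(np.arctan2(v[1],v[0])),L.mean(0))
E
python3 look.py w1
```

```text
[0.54262912 0.07425195 0.24194682] [-4.85543994e-04  1.72677875e-01  9.84978229e-01  6.36401159e-05] 1.9 [-1.07779550e-02  2.51873354e-01  8.35400057e-02  1.40340060e+00
  2.82964609e-04  3.36317433e-01]
968 [0.5461543  0.07567453 0.15474714]
normal [-0.06099569  0.0192245   0.99795288]
line 158 [0.003009   0.00802619] 121.60179611733335 [0.54723799 0.07502726]
```

View pics/w1.png

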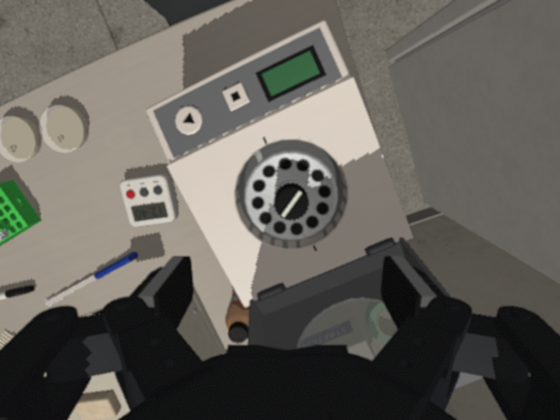

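The wrist view shows the knob at (292,202), deck marks at (264,139) and (315,248), and keys at (188,120) and (236,96). The knob at (0.547, 0.075) agrees with the top view. I'll descend and grip.

carry_out:
  moves:
    - {"tx": 0.4,"ty": 0.1,"tz": -3.5,"wx": 0,"wy": 0,"wz": 0,"claw": -1}
    - {"tx": 0,"ty": 0,"tz": -3.5,"wx": 0,"wy": 0,"wz": 0,"claw": -1}
    - {"tx": 0,"ty": 0,"tz": -2.5,"wx": 0,"wy": 0,"wz": 0,"claw": -1}
    - {"tx": 0,"ty": 0,"tz": -1.6,"wx": 0,"wy": 0,"wz": 0,"claw": -1}
    - {"tx": 0,"ty": 0,"tz": 0,"wx": 0,"wy": 0,"wz": 0,"claw": -1}

```text
clock: 2.52
tcp_pos: [0.5452, 0.0769, 0.1307]
orientation: [-0.001, 0.171, 0.985, -0.0]
wrist_force: [0.3, 0.1, 0.0]
finger_gap: 0.0851
grip_force: 0.0
```

carry_out:
  moves:
    - {"tx": 0,"ty": 0,"tz": 0,"wx": 0,"wy": 0,"wz": 0,"claw": 1}
    - {"tx": 0,"ty": 0,"tz": 0,"wx": 0,"wy": 0,"wz": 0,"claw": 1}
    - {"tx": 0,"ty": 0,"tz": 0,"wx": 0,"wy": 0,"wz": 0,"claw": 1}
    - {"tx": 0,"ty": 0,"tz": 0,"wx": 0,"wy": 0,"wz": 0,"claw": 1}
    - {"tx": 0,"ty": 0,"tz": 0,"wx": 0,"wy": 0,"wz": 0,"claw": 1}
  newtons: 25

```text
clock: 3.15
tcp_pos: [0.5464, 0.0761, 0.1315]
orientation: [0.0, 0.172, 0.985, 0.0]
wrist_force: [0.0, 0.5, -0.2]
finger_gap: -0.0001
grip_force: 0.0
```

Run:
```python
from h import *
c=shot('wrist');a=shot('side');t=shot('top')
cv2.imwrite('pics/w2.png',np.hstack([cv2.resize(a['image'][90:230,190:360],(400,330)),cv2.resize(t['image'][100:290,160:310],(330,330))]))
print(env.get_state())
```

```text
{'clock': 3.3, 'joint_pos': array([-7.08778798e-03,  2.93340579e-01, -1.32510035e-01,  1.14493846e+00,
        7.35959857e-05,  3.37773696e-01]), 'qvel': array([ 0.00043883, -0.00167026, -0.00156357, -0.00169131,  0.00037985,
       -0.00241221]), 'tau': array([-2.84412883e-03, -4.59582996e+01,  2.88942719e+01,  1.79241182e-03,
       -4.92936499e-05,  3.38158327e-05]), 'tcp_pos': array([0.54637684, 0.0761543 , 0.13142298]), 'orientation': array([-2.47923783e-06,  1.71577549e-01,  9.85170616e-01,  3.68930827e-05]), 'wrist_force': array([-0.27427436, -0.59583722,  0.20071083]), 'ft_torque': array([-0.01308829, -0.00861037, -0.01552089]), 'grip_force': 0.0, 'finger_gap': 0.0006045185237195191}
```

View pics/w2.png

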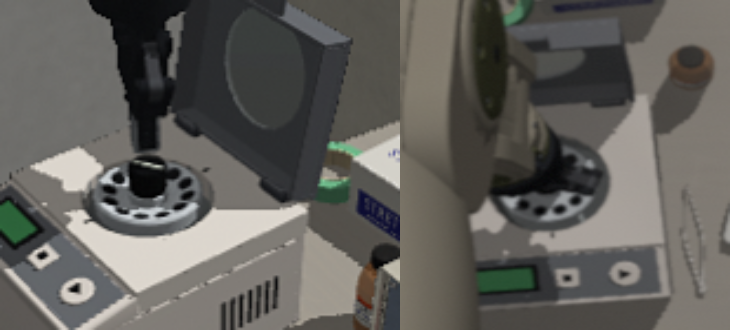

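The side view shows the shut fingers above or behind the knob, not around it. I'll measure the finger tip in the side cloud.

Run:
```python
from h import *
a=shot('side');P=cloud(a);im=a['image']
# columns in crop: x 190+u*170/400, y 90+v*140/330 ; finger tip crop (147,150), knob top (148,160)
for v in range(20,200,10):
    y=int(90+v*140/330); print(v,[tuple(P[y,int(190+u*170/400)].round(3)) for u in (135,148,158)])
t=shot('top');Q=cloud(t)
k=(np.hypot(Q[...,0]-.547,Q[...,1]-.075)<.06)&(Q[...,2]>.14)
print(len(Q[k]),Q[k].min(0),np.median(Q[k],0))
print(onplane(a,[[190+148*170/400,90+160*140/330]],.1555))
```

```text
20 [(np.float64(0.524), np.float64(0.044), np.float64(0.303)), (np.float64(0.532), np.float64(0.041), np.float64(0.302)), (np.float64(0.539), np.float64(0.037), np.float64(0.301))]
30 [(np.float64(0.525), np.float64(0.047), np.float64(0.294)), (np.float64(0.532), np.float64(0.042), np.float64(0.294)), (np.float64(0.54), np.float64(0.04), np.float64(0.292))]
40 [(np.float64(0.524), np.float64(0.045), np.float64(0.287)), (np.float64(0.531), np.float64(0.04), np.float64(0.288)), (np.float64(0.539), np.float64(0.037), np.float64(0.286))]
50 [(np.float64(0.523), np.float64(0.044), np.float64(0.279)), (np.float64(0.531), np.float64(0.041), np.float64(0.278)), (np.float64(0.537), np.float64(0.034), np.float64(0.279))]
60 [(np.float64(0.524), np.float64(0.047), np.float64(0.269)), (np.float64(0.529), np.float64(0.037), np.float64(0.273)), (np.float64(0.535), np.float64(0.033), np.float64(0.273))]
70 [(np.float64(0.528), np.float64(0.054), np.float64(0.257)), (np.float64(0.527), np.float64(0.035), np.float64(0.267)), (np.float64(0.533), np.float64(0.029), np.float64(0.267))]
80 [(np.float64(0
[... 1569 characters left out ...]
59), np.float64(0.078), np.float64(0.153))]
170 [(np.float64(0.534), np.float64(0.073), np.float64(0.154)), (np.float64(0.542), np.float64(0.068), np.float64(0.154)), (np.float64(0.549), np.float64(0.062), np.float64(0.156))]
180 [(np.float64(0.532), np.float64(0.071), np.float64(0.147)), (np.float64(0.538), np.float64(0.062), np.float64(0.151)), (np.float64(0.548), np.float64(0.061), np.float64(0.147))]
190 [(np.float64(0.531), np.float64(0.07), np.float64(0.139)), (np.float64(0.539), np.float64(0.064), np.float64(0.14)), (np.float64(0.546), np.float64(0.057), np.float64(0.141))]
14362 [0.48707079 0.01661635 0.14227555] [0.53485677 0.06117714 0.65428471]
[[0.54925127 0.07747781 0.1555    ]]
```

Run:
```python
from h import *
s=env.get_state();c=shot('wrist');P=cloud(c)-s['tcp_pos']
q=s['orientation'];T=R.from_quat([q[1],q[2],q[3],q[0]]).as_matrix()
L=P@T
k=(c['z_map']<.25)&(c['z_map']>0)
Q=L[k]; print(len(Q),np.nanmin(Q,0),np.nanmax(Q,0))
for z0 in np.arange(-.12,.03,.01):
    r=Q[(Q[:,2]>z0)&(Q[:,2]<z0+.01)&(abs(Q[:,0])<.03)&(abs(Q[:,1])<.06)]
    if len(r): print(round(z0,2),len(r),r.min(0).round(3),r.max(0).round(3))
print(np.array(c['hand_eye']).round(4).tolist())
k=(P[...,2]+s['tcp_pos'][2]); m=abs(k-.125)<.015
import numpy as np
h=np.histogram(k[m],15);print(h)
```

```text
141035 [-0.08875587 -0.13968317 -0.14206319] [0.13575845 0.12355844 0.06947952]
-0.12 11304 [-0.008 -0.059 -0.12 ] [ 0.017  0.058 -0.11 ]
-0.11 5711 [-0.01 -0.05 -0.11] [ 0.018  0.05  -0.1  ]
-0.1 6031 [-0.01  -0.043 -0.1  ] [ 0.014  0.043 -0.09 ]
-0.09 2503 [-0.013 -0.035 -0.09 ] [ 0.014  0.034 -0.08 ]
-0.08 840 [-0.013 -0.016 -0.08 ] [ 0.012  0.017 -0.07 ]
-0.07 656 [ 0.006 -0.014 -0.07 ] [ 0.011  0.014 -0.06 ]
-0.06 590 [ 0.005 -0.014 -0.06 ] [ 0.011  0.014 -0.05 ]
-0.05 259 [ 0.006 -0.013 -0.05 ] [ 0.011  0.013 -0.043]
-0.03 1206 [-0.005 -0.016 -0.026] [ 0.014  0.015 -0.02 ]
-0.02 274 [-0.003 -0.016 -0.02 ] [ 0.015  0.015 -0.01 ]
-0.01 416 [-0.03  -0.042 -0.01 ] [ 0.03   0.042 -0.   ]
-0.0 11405 [-0.03 -0.06  0.  ] [0.03 0.06 0.01]
0.01 741 [-0.03  -0.054  0.01 ] [0.03  0.054 0.02 ]
0.02 600 [-0.03  -0.054  0.02 ] [0.03  0.054 0.03 ]
[[-0.0006, -0.9659, -0.259, 0.0647], [1.0, -0.0006, -0.0, 0.0002], [-0.0001, -0.259, 0.9659, -0.1815], [0.0, 0.0, 0.0, 1.0]]
(array([ 3185,  3431,  3993,  5434,  7556,  3994,  4061, 35022,  3974,
        3531,  2908,   571,   218,   111,    92]), array([0.11000052, 0.11200026, 0.11399999, 0.11599972, 0.11799946,
       0.11999919, 0.12199892, 0.12399866, 0.12599839, 0.12799812,
       0.12999785, 0.13199759, 0.13399732, 0.13599705, 0.13799679,
       0.13999652]))
```

Wrist cloud and side view agree: the shut finger tips are 43 mm behind the reported TCP (body 54 mm behind the grasp point fits too). I'll treat the real tip as TCP + 43 mm upward. I'll open, go lower and grip.

carry_out:
  moves:
    - {"tx": 0,"ty": 0,"tz": 0,"wx": 0,"wy": 0,"wz": 0,"claw": -1}
    - {"tx": 0,"ty": 0,"tz": 0,"wx": 0,"wy": 0,"wz": 0,"claw": -1}
    - {"tx": 0,"ty": 0,"tz": 0,"wx": 0,"wy": 0,"wz": 0,"claw": -1}
    - {"tx": 0.1,"ty": -0.1,"tz": 0,"wx": 0,"wy": 0,"wz": 0,"claw": -1}
    - {"tx": 0,"ty": 0,"tz": -2,"wx": 0,"wy": 0,"wz": 0,"claw": -1}
    - {"tx": 0,"ty": 0,"tz": -1.5,"wx": 0,"wy": 0,"wz": 0,"claw": -1}
    - {"tx": 0,"ty": 0,"tz": -1,"wx": 0,"wy": 0,"wz": 0,"claw": -1}
    - {"tx": 0,"ty": 0,"tz": 0,"wx": 0,"wy": 0,"wz": 0,"claw": -1}

```text
clock: 4.45
tcp_pos: [0.5466, 0.0752, 0.0855]
orientation: [-0.001, 0.172, 0.985, -0.0]
wrist_force: [0.1, -0.6, 0.5]
finger_gap: 0.0856
grip_force: 0.0
```

carry_out:
  moves:
    - {"tx": 0,"ty": 0,"tz": 0,"wx": 0,"wy": 0,"wz": 0,"claw": 1}
    - {"tx": 0,"ty": 0,"tz": 0,"wx": 0,"wy": 0,"wz": 0,"claw": 1}
    - {"tx": 0,"ty": 0,"tz": 0,"wx": 0,"wy": 0,"wz": 0,"claw": 1}
    - {"tx": 0,"ty": 0,"tz": 0,"wx": 0,"wy": 0,"wz": 0,"claw": 1}
  newtons: 25

```text
clock: 4.95
tcp_pos: [0.548, 0.0753, 0.0873]
orientation: [0.001, 0.172, 0.985, 0.0]
wrist_force: [-0.0, 0.8, 4.3]
finger_gap: 0.0381
grip_force: 24.8
```

Gripped at grip force 24.8. Turning +60.7°.

carry_out:
  moves:
    - {"tx": 0,"ty": 0,"tz": 0,"wx": 0,"wy": 0,"wz": 0.1325,"claw": 1}
    - {"tx": 0,"ty": 0,"tz": 0,"wx": 0,"wy": 0,"wz": 0.1325,"claw": 1}
    - {"tx": 0,"ty": 0,"tz": 0,"wx": 0,"wy": 0,"wz": 0.1325,"claw": 1}
    - {"tx": 0,"ty": 0,"tz": 0,"wx": 0,"wy": 0,"wz": 0.1325,"claw": 1}
    - {"tx": 0,"ty": 0,"tz": 0,"wx": 0,"wy": 0,"wz": 0.1325,"claw": 1}
    - {"tx": 0,"ty": 0,"tz": 0,"wx": 0,"wy": 0,"wz": 0.1325,"claw": 1}
    - {"tx": 0,"ty": 0,"tz": 0,"wx": 0,"wy": 0,"wz": 0.1325,"claw": 1}
    - {"tx": 0,"ty": 0,"tz": 0,"wx": 0,"wy": 0,"wz": 0.1325,"claw": 1}

```text
clock: 5.95
tcp_pos: [0.547, 0.0753, 0.0856]
orientation: [-0.0, -0.352, 0.936, 0.0]
wrist_force: [1.4, 0.8, -3.9]
finger_gap: 0.0382
grip_force: 25.5
```

carry_out:
  moves:
    - {"tx": 0,"ty": 0,"tz": 0,"wx": 0,"wy": 0,"wz": 0,"claw": 1}
    - {"tx": 0,"ty": 0,"tz": 0,"wx": 0,"wy": 0,"wz": 0,"claw": -1}
    - {"tx": 0,"ty": 0,"tz": 0,"wx": 0,"wy": 0,"wz": 0,"claw": -1}
    - {"tx": 0,"ty": 0,"tz": 0,"wx": 0,"wy": 0,"wz": 0,"claw": -1}
    - {"tx": 0,"ty": 0,"tz": 5,"wx": 0,"wy": 0,"wz": 0,"claw": -1}
    - {"tx": 0,"ty": 0,"tz": 5,"wx": 0,"wy": 0,"wz": 0,"claw": -1}
    - {"tx": 0,"ty": 0,"tz": 5,"wx": 0,"wy": 0,"wz": 0,"claw": -1}
    - {"tx": 0,"ty": 0,"tz": 0,"wx": 0,"wy": 0,"wz": 0,"claw": -1}

```text
clock: 6.95
tcp_pos: [0.5501, 0.0752, 0.2414]
orientation: [0.004, -0.35, 0.937, -0.002]
wrist_force: [0.6, -0.2, -0.6]
finger_gap: 0.0857
grip_force: 0.0
```

```bash
python3 look.py w3
python3 - <<'E'
from h import *
c=shot('wrist');P=cloud(c)
d=np.hypot(P[...,0]-.547,P[...,1]-.0745)
print('rim z',np.median(P[(d>.040)&(d<.044)][:,2]),'deck',np.median(P[(d>.06)&(d<.075)&(abs(P[...,2]-.125)<.01)][:,2]))
E
```

```text
[0.54884334 0.07516278 0.23870615] [ 2.29964345e-03 -3.49854557e-01  9.36800818e-01 -8.53602605e-04] 7.0 [-8.85182439e-03  2.59129937e-01  8.52387604e-02  1.39199952e+00
  5.31953627e-05 -7.23685631e-01]
899 [0.54745147 0.07450956 0.14883654]
normal [-0.00676436 -0.00656884  0.99995555]
line 154 [0.00152005 0.00815387] -174.2070532046288 [0.54801799 0.07537059]
rim z 0.31305301431282206 deck 0.1249626723189941
```

The rotor is home: knob top at 0.149 (expected 0.149), upright, line at 5.8° against pin 4.8°. Next the lid: shut the fingers, rise over the lid and come down behind its outer face on the left half, away from the shelf.

carry_out:
  moves:
    - {"tx": 0,"ty": 0.5,"tz": 5,"wx": 0,"wy": 0,"wz": 0,"claw": 1}
    - {"tx": 0,"ty": 0.5,"tz": 1,"wx": 0,"wy": 0,"wz": 0,"claw": 1}
    - {"tx": 0,"ty": 0.5,"tz": 0,"wx": 0,"wy": 0,"wz": 0,"claw": 1}
    - {"tx": 3,"ty": 1,"tz": 0,"wx": 0,"wy": 0,"wz": 0,"claw": 1}
    - {"tx": 4,"ty": 1,"tz": 0,"wx": 0,"wy": 0,"wz": 0,"claw": 1}
    - {"tx": 4,"ty": 0,"tz": 0,"wx": 0,"wy": 0,"wz": 0,"claw": 1}
    - {"tx": 4,"ty": 0,"tz": 0,"wx": 0,"wy": 0,"wz": 0,"claw": 1}
    - {"tx": 0,"ty": 0,"tz": 0,"wx": 0,"wy": 0,"wz": 0,"claw": 1}

```text
clock: 8.05
tcp_pos: [0.6991, 0.11, 0.2893]
orientation: [-0.004, -0.35, 0.937, 0.001]
wrist_force: [-0.4, 0.4, -0.1]
finger_gap: -0.0
grip_force: 0.0
```

Run:
```python
from h import *
s=env.get_state();print(s['tcp_pos'],s['joint_pos'],s['wrist_force'],s['clock'])
c=shot('top');P=cloud(c);a=shot('side');A=cloud(a)
for Q in(P,A):
    for x0,x1,z0,z1 in((.58,.76,.27,.30),(.58,.74,.23,.25),(.58,.74,.19,.21)):
        k=(Q[...,0]>x0)&(Q[...,0]<x1)&(Q[...,2]>z0)&(Q[...,2]<z1)&(Q[...,1]>-.02)&(Q[...,1]<.19)
        q=Q[k]; print(z0,len(q),(q.min(0).round(3),q.max(0).round(3)) if len(q) else '')
v=np.concatenate([a['image'],c['image'][:,0:300]],1); cv2.imwrite('pics/s3.png',cv2.resize(v,(800,390)))
```

```text
[0.69913229 0.10996805 0.2893129 ] [ 4.27380851e-02  6.45977646e-01  8.09870401e-01  1.74277025e+00
 -8.38983975e-06 -6.71850993e-01] [-0.395555    0.43856697 -0.06024565] 8.05
0.27 246 (array([0.651, 0.054, 0.27 ]), array([0.663, 0.113, 0.286]))
0.23 58 (array([ 0.638, -0.   ,  0.23 ]), array([0.681, 0.166, 0.249]))
0.19 524 (array([ 0.631, -0.001,  0.19 ]), array([0.675, 0.166, 0.21 ]))
0.27 181 (array([0.65 , 0.053, 0.27 ]), array([0.662, 0.114, 0.283]))
0.23 574 (array([ 0.638, -0.003,  0.23 ]), array([0.683, 0.166, 0.25 ]))
0.19 691 (array([ 0.631, -0.003,  0.19 ]), array([0.676, 0.167, 0.21 ]))
```

View pics/s3.png

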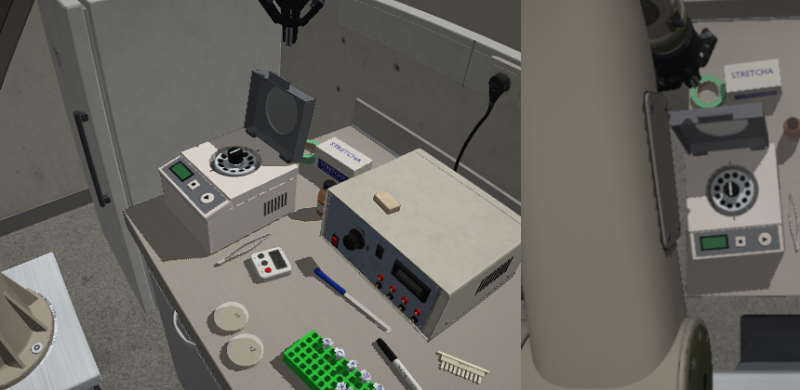

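The side view shows the hand above and behind the open lid. Lid outer face is at x≈0.68, so x≈0.70 clears it. Descending, then starting the draw forward.

carry_out:
  moves:
    - {"tx": 0.3,"ty": 0,"tz": -2.5,"wx": 0,"wy": 0,"wz": 0,"claw": 1}
    - {"tx": 0,"ty": 0,"tz": -3,"wx": 0,"wy": 0,"wz": 0,"claw": 1}
    - {"tx": 0,"ty": 0,"tz": -2.7,"wx": 0,"wy": 0,"wz": 0,"claw": 1}
    - {"tx": 0,"ty": 0,"tz": 0,"wx": 0,"wy": 0,"wz": 0,"claw": 1}
    - {"tx": -0.8,"ty": 0,"tz": 0,"wx": 0,"wy": 0,"wz": 0,"claw": 1}
    - {"tx": -0.8,"ty": 0,"tz": 0,"wx": 0,"wy": 0,"wz": 0,"claw": 1}
    - {"tx": -0.9,"ty": 0,"tz": 0,"wx": 0,"wy": 0,"wz": 0,"claw": 1}
    - {"tx": -0.9,"ty": 0,"tz": 0.2,"wx": 0,"wy": 0,"wz": 0,"claw": 1}

```text
clock: 9.15
tcp_pos: [0.6664, 0.1101, 0.2177]
orientation: [0.001, -0.35, 0.937, -0.0]
wrist_force: [2.8, 0.1, 2.7]
finger_gap: -0.0001
grip_force: 1.5
```

carry_out:
  moves:
    - {"tx": -1.15,"ty": 0,"tz": -0.25,"wx": 0,"wy": 0,"wz": 0,"claw": 1}
    - {"tx": -1.15,"ty": 0,"tz": -0.2,"wx": 0,"wy": 0,"wz": 0,"claw": 1}
    - {"tx": -1.25,"ty": 0,"tz": -0.1,"wx": 0,"wy": 0,"wz": 0,"claw": 1}
    - {"tx": -1.3,"ty": 0,"tz": -0.1,"wx": 0,"wy": 0,"wz": 0,"claw": 1}
    - {"tx": -1.25,"ty": 0,"tz": -0.3,"wx": 0,"wy": 0,"wz": 0,"claw": 1}
    - {"tx": -1.2,"ty": 0,"tz": -0.4,"wx": 0,"wy": 0,"wz": 0,"claw": 1}

```text
clock: 9.9
tcp_pos: [0.5922, 0.1096, 0.2028]
orientation: [-0.001, -0.35, 0.937, -0.0]
wrist_force: [0.8, -2.4, 1.0]
finger_gap: 0.0
grip_force: 1.1
```

Run:
```python
from h import *
s=env.get_state();print(s['tcp_pos'],s['wrist_force'],s['clock'])
a=shot('side');cv2.imwrite('pics/s4.png',cv2.resize(a['image'][40:290,120:370],(500,500)))
A=cloud(a);k=(A[...,0]>.4)&(A[...,0]<.72)&(A[...,2]>.14)&(A[...,1]>-.012)&(A[...,1]<.012); q=A[k]
for z in np.arange(.14,.3,.015):
    r=q[(abs(q[:,2]-z)<.006)]; print(z.round(3),len(r),r[:,0].min() if len(r) else '',r[:,0].max() if len(r) else '')
```

```text
[0.59223861 0.10958265 0.20280749] [ 0.80971182 -2.39753738  1.0244761 ] 9.9
0.14 33 0.6209108040970175 0.6533674627312338
0.155 80 0.6101786468897138 0.6514132970867809
0.17 85 0.6009039299321953 0.6413276812004016
0.185 87 0.5912279542030534 0.6305846765595712
0.2 90 0.5818211094744269 0.6207916648498988
0.215 95 0.5710429935926771 0.6100109762938509
0.23 99 0.5618208125108715 0.6004501530351138
0.245 156 0.5530557318203733 0.5909247950600433
0.26 52 0.568590903629272 0.5798726117897878
0.275 0  
0.29 0
```

View pics/s4.png

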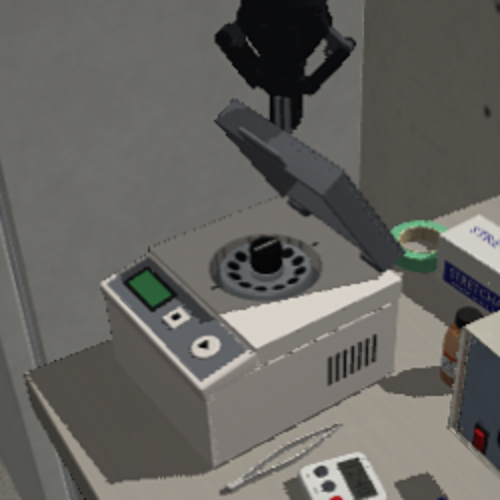

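The picture shows the lid following the finger at about 1.0 rad, with the rotor flush. Continuing to ~0.5 rad, then letting it sink.

carry_out:
  moves:
    - {"tx": -1.15,"ty": 0,"tz": -0.4,"wx": 0,"wy": 0,"wz": 0,"claw": 1}
    - {"tx": -1.1,"ty": 0,"tz": -0.6,"wx": 0,"wy": 0,"wz": 0,"claw": 1}
    - {"tx": -1.1,"ty": 0,"tz": -0.7,"wx": 0,"wy": 0,"wz": 0,"claw": 1}
    - {"tx": -1,"ty": 0,"tz": -0.8,"wx": 0,"wy": 0,"wz": 0,"claw": 1}
    - {"tx": -0.8,"ty": 0,"tz": -0.9,"wx": 0,"wy": 0,"wz": 0,"claw": 1}
    - {"tx": 0,"ty": 0,"tz": 4,"wx": 0,"wy": 0,"wz": 0,"claw": 1}
    - {"tx": 0,"ty": 0,"tz": 4,"wx": 0,"wy": 0,"wz": 0,"claw": 1}
    - {"tx": -2,"ty": -2,"tz": 0,"wx": 0,"wy": 0,"wz": 0,"claw": 1}

```text
clock: 10.95
tcp_pos: [0.5234, 0.0908, 0.2519]
orientation: [0.002, -0.351, 0.936, -0.001]
wrist_force: [-0.9, 0.2, -0.4]
finger_gap: 0.0004
grip_force: 0.0
```

carry_out:
  moves:
    - {"tx": -3,"ty": -3,"tz": 0,"wx": 0,"wy": 0,"wz": 0,"claw": 1}
    - {"tx": -3,"ty": -3,"tz": 0,"wx": 0,"wy": 0,"wz": 0,"claw": 1}
    - {"tx": -2,"ty": -2,"tz": 0,"wx": 0,"wy": 0,"wz": 0,"claw": 1}
    - {"tx": 0,"ty": 0,"tz": 0,"wx": 0,"wy": 0,"wz": 0,"claw": 1}
    - {"tx": 0,"ty": 0,"tz": 0,"wx": 0,"wy": 0,"wz": 0,"claw": 1}
    - {"tx": 0,"ty": 0,"tz": 0,"wx": 0,"wy": 0,"wz": 0,"claw": 1}

```text
clock: 11.7
tcp_pos: [0.4423, 0.0108, 0.2487]
orientation: [-0.0, -0.35, 0.937, 0.0]
wrist_force: [-0.3, 0.6, -0.4]
finger_gap: 0.0001
grip_force: 0.0
```

Run:
```python
from h import *
s=env.get_state();print(s['tcp_pos'],s['wrist_force'],s['clock'])
a=shot('side');A=cloud(a);k=(A[...,0]>.46)&(A[...,0]<.66)&(A[...,2]>.13)&(A[...,2]<.3)&(A[...,1]>-.008)&(A[...,1]<.05); q=A[k]
for x in np.arange(.47,.64,.015):
    r=q[abs(q[:,0]-x)<.004]; print(x.round(3),len(r),r[:,2].max().round(4) if len(r) else '')
# start key via side: bright key on dark panel
w=shot('wrist');W=cloud(w)
for n,c,P in(('side',a,A),('wrist',w,W)):
    m=((np.hypot(P[...,0]-.4475,P[...,1]-.0084)<.022)&(abs(P[...,2]-.118)<.012)&(c['image'].min(2)>120)).astype(np.uint8)
    nn,l,st,ce=cv2.connectedComponentsWithStats(m)
    if nn>1:
        i=1+st[1:,4].argmax(); print(n,st[i],ce[i],P[l==i].mean(0),onplane(c,[ce[i]],.118))
```

```text
[0.4422853  0.01076054 0.24874225] [-0.29838491  0.55492684 -0.43201997] 11.7
0.47 11 0.149
0.485 24 0.1486
0.5 86 0.1697
0.515 81 0.1681
0.53 83 0.1671
0.545 93 0.1658
0.56 112 0.1634
0.575 110 0.1625
0.59 110 0.1618
0.605 111 0.1601
0.62 94 0.1594
0.635 18 0.1559
side [215 208  16  11 117] [222.4957265  212.96581197] [0.4458696  0.00806891 0.11718922] [[0.4454801 0.007162  0.118    ]]
wrist [269 180  28  28 547] [282.47531993 193.47531993] [0.44778103 0.00906236 0.11780529] [[0.44774592 0.00900788 0.118     ]]
```

Lid at about 0.09 rad and still sinking. Start key is at (0.447, 0.0085, 0.118) in the wrist, side and top views. I'll tilt 12° to the panel normal, approach, and recheck the lid.

carry_out:
  moves:
    - {"tx": 0.2,"ty": -0.1,"tz": -2,"wx": 0.009,"wy": -0.105,"wz": 0,"claw": 1}
    - {"tx": 0.2,"ty": -0.1,"tz": -3,"wx": 0.009,"wy": -0.105,"wz": 0,"claw": 1}
    - {"tx": 0.1,"ty": 0,"tz": -3,"wx": 0,"wy": 0,"wz": 0,"claw": 1}
    - {"tx": 0,"ty": 0,"tz": -3,"wx": 0,"wy": 0,"wz": 0,"claw": 1}
    - {"tx": 0,"ty": 0,"tz": -2.4,"wx": 0,"wy": 0,"wz": 0,"claw": 1}
    - {"tx": 0,"ty": 0,"tz": 0,"wx": 0,"wy": 0,"wz": 0,"claw": 1}
    - {"tx": 0,"ty": 0,"tz": 0,"wx": 0,"wy": 0,"wz": 0,"claw": 1}

```text
clock: 12.68
tcp_pos: [0.4476, 0.0083, 0.1158]
orientation: [0.102, -0.348, 0.931, -0.028]
wrist_force: [0.7, -0.1, 0.1]
finger_gap: 0.0001
grip_force: 0.0
```

```bash
cat > chk.py <<'E'
from h import *
s=env.get_state();print(s['tcp_pos'],s['orientation'],s['wrist_force'],s['clock'])
q=s['orientation'];tz=R.from_quat([q[1],q[2],q[3],q[0]]).as_matrix()[:,2]
print('toolz',tz,'tip',s['tcp_pos']-.043*tz)
for n in('side','top'):
    a=shot(n);A=cloud(a);k=(A[...,0]>.50)&(A[...,0]<.62)&(A[...,2]>.13)&(A[...,2]<.2)&(A[...,1]>0.01)&(A[...,1]<.15); q=A[k]
    if len(q)>50:
        f=np.linalg.lstsq(np.c_[q[:,:2],np.ones(len(q))],q[:,2],rcond=None)[0];print(n,len(q),f,np.median(q[:,2]))
w=shot('wrist');W=cloud(w);L=(W-s['tcp_pos']);d=L@tz
m=(np.hypot(W[...,0]-.447,W[...,1]-.0085)<.03)&(w['z_map']>.02)
print('wrist tip max toolz', np.nanmax(d[(w['z_map']<.2)&(w['z_map']>.05)&(np.linalg.norm(L-d[...,None]*tz,axis=2)<.02)&(d<-.02)]))
E
python3 chk.py
```

```text
[0.44763314 0.00828996 0.11577619] [ 0.10167232 -0.34829286  0.93142339 -0.02837775] [ 0.72662528 -0.12507779  0.13108575] 12.675
toolz [ 0.20916748  0.01796008 -0.97771489] tip [0.43863894 0.00751768 0.15781793]
side 2333 [0.006805   0.00134857 0.15107431] 0.15500985342950813
top 4844 [0.00598659 0.00062925 0.1525015 ] 0.1559001684278235
wrist tip max toolz -0.04330195008144789
```

Lid is shut: its face is level at 0.1555. Approaching the start key.

carry_out:
  moves:
    - {"tx": 0.4,"ty": 0,"tz": -2,"wx": 0,"wy": 0,"wz": 0,"claw": 1}
    - {"tx": 0.3,"ty": 0.1,"tz": -1.4,"wx": 0,"wy": 0,"wz": 0,"claw": 1}
    - {"tx": 0.05,"ty": 0,"tz": -0.25,"wx": 0,"wy": 0,"wz": 0,"claw": 1}
    - {"tx": 0,"ty": 0,"tz": 0,"wx": 0,"wy": 0,"wz": 0,"claw": 1}

```text
clock: 13.32
tcp_pos: [0.4546, 0.0092, 0.0792]
orientation: [0.101, -0.348, 0.932, -0.028]
wrist_force: [-2.2, 0.2, 3.2]
finger_gap: -0.0001
grip_force: 1.8
```

carry_out:
  moves:
    - {"tx": 0.02,"ty": 0,"tz": -0.1,"wx": 0,"wy": 0,"wz": 0,"claw": 1}
    - {"tx": 0,"ty": 0,"tz": 0,"wx": 0,"wy": 0,"wz": 0,"claw": 1}

```text
clock: 13.58
tcp_pos: [0.4547, 0.0092, 0.0787]
orientation: [0.102, -0.348, 0.931, -0.028]
wrist_force: [-6.1, 1.0, 10.6]
finger_gap: 0.0002
grip_force: 5.7
```

carry_out:
  moves:
    - {"tx": 0.02,"ty": 0,"tz": -0.1,"wx": 0,"wy": 0,"wz": 0,"claw": 1}
    - {"tx": 0,"ty": 0,"tz": 0,"wx": 0,"wy": 0,"wz": 0,"claw": 1}

```text
clock: 13.82
tcp_pos: [0.4548, 0.0092, 0.0786]
orientation: [0.102, -0.348, 0.931, -0.029]
wrist_force: [-11.5, 1.5, 21.2]
finger_gap: 0.0001
grip_force: 11.4
```

Contact at about 24 N total; ease slightly, hold, and look.

carry_out:
  moves:
    - {"tx": -0.01,"ty": 0,"tz": 0.05,"wx": 0,"wy": 0,"wz": 0,"claw": 1}
    - {"tx": 0,"ty": 0,"tz": 0,"wx": 0,"wy": 0,"wz": 0,"claw": 1}
    - {"tx": 0,"ty": 0,"tz": 0,"wx": 0,"wy": 0,"wz": 0,"claw": 1}
    - {"tx": 0,"ty": 0,"tz": 0,"wx": 0,"wy": 0,"wz": 0,"claw": 1}

```text
clock: 14.32
tcp_pos: [0.4548, 0.0092, 0.0786]
orientation: [0.102, -0.348, 0.931, -0.029]
wrist_force: [-9.1, 0.2, 14.8]
finger_gap: 0.0001
grip_force: 8.4
```

Run:
```python
from h import *
w=shot('wrist');a=shot('side')
cv2.imwrite('pics/w5.png',np.hstack([cv2.resize(w['image'][100:340,160:400],(400,400)),cv2.resize(a['image'][160:260,160:260],(400,400))]))
print(env.get_state()['wrist_force'])
```

```text
[-8.14502656  1.30390392 15.77955386]
```

View pics/w5.png

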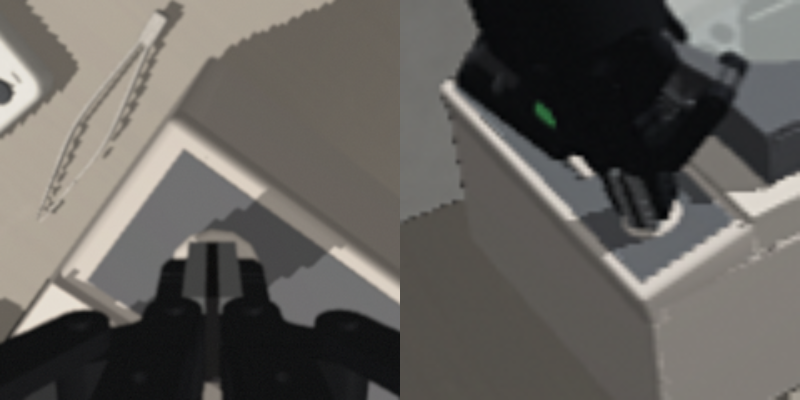

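The tip sits on the round start key, at (215,265) left and (650,215) right, clear of the stop key. The key was held at about 17 N for 0.5 s. Retracting.

carry_out:
  moves:
    - {"tx": -0.4,"ty": 0,"tz": 2,"wx": 0,"wy": 0,"wz": 0,"claw": 1}
    - {"tx": -0.8,"ty": 0,"tz": 4,"wx": 0,"wy": 0,"wz": 0,"claw": 1}
    - {"tx": -0.8,"ty": -1,"tz": 5,"wx": 0,"wy": 0,"wz": 0,"claw": 1}
    - {"tx": -1,"ty": -2,"tz": 5,"wx": 0,"wy": 0,"wz": 0,"claw": 1}
    - {"tx": 0,"ty": 0,"tz": 0,"wx": 0,"wy": 0,"wz": 0,"claw": 1}
    - {"tx": 0,"ty": 0,"tz": 0,"wx": 0,"wy": 0,"wz": 0,"claw": 1}

```text
clock: 15.18
tcp_pos: [0.4247, -0.0209, 0.2369]
orientation: [0.102, -0.348, 0.932, -0.028]
wrist_force: [0.1, -0.1, -0.6]
finger_gap: 0.0001
grip_force: 0.0
```

```bash
python3 chk.py
```

```text
[ 0.42468113 -0.02091347  0.2368628 ] [ 0.10151817 -0.34784199  0.93160876 -0.02837482] [ 0.09202688 -0.11971549 -0.58302845] 15.175
toolz [ 0.20889035  0.0177561  -0.97777786] tip [ 0.41569885 -0.02167698  0.27890724]
side 2655 [0.00611059 0.00434452 0.15124417] 0.15496815421218657
top 4832 [0.00682394 0.0004541  0.15205886] 0.15588924226684164
wrist tip max toolz -0.041735342589517464
```

The lid is still shut and level, the key is released and the arm is clear. Handing in.

```bash
python3 -c "
from workcell import env
print(env.hand_in())"
```

```text
the job is handed in; nothing more can be done
None
```

Job handed in (verdict not shown): by camera and force readings the rotor is home, the lid is shut, and the start key was held about 0.5 s at about 17 N (briefly 24 N) and released; the real finger tips are 43 mm short of the reported TCP, which cost one empty first grip and was corrected for.

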